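# Hang up the wash basket and put the soap on its mat

## Robot

A 6-joint arm with a two-finger parallel gripper is mounted at the origin on the work surface. World frame = base frame: x ahead of the robot, y to its left, z up, the work surface at z = 0. Lengths are in m, angles in rad, forces in N, time in s.
With the tool pointing down it reaches from about 0.325 to 0.925 m from the base axis. Payload 3.1 kg.
Tool frame: the origin (TCP) lies between the finger pads; the fingertips stand 22 mm ahead of it and the grasp point (between the pads) lies 3 mm ahead of it (tip_extent is the distance from the TCP to the fingertips, in m); z points along the fingers, y is the direction in which the jaws open and shut (so a half turn about z gives the same grasp; the last joint's range is limited). The gripper opens to 85 mm and grips with 20 to 120 N. Pads are 22 mm wide; open, the fingers measure 114 mm over their backs; the gripper's body (76 mm by 85 mm) begins 54 mm behind the grasp point. The pads swing forward as they close: fully open they stand 13 mm farther back than shut.
Start: joints at [-1.303, 0.217, 1.613, -0, 1.311, -0.112], TCP at [0.232, -0.58, 0.253] pointing down, gripper open.
Joint ranges: [-2.75, 2.75], [-0.78, 2.1], [0.31, 2.55], [-1.13, 4.27], [0.13, 2.63], [-2.58, 2.58]. Speed limits (rad/s): [2.79, 2.79, 3.14, 3.14, 3.14, 3.14].

## Interface

Orientations are given as [roll, pitch, yaw] about the fixed x, y, z axes, in that order (R = Rz(yaw) Ry(pitch) Rx(roll)).
In Python, from workcell import * gives the robot as it stands.
- The arm moves only by the tool servo_tool, never from a script. Its argument "targets" is a list that holds one entry, the list of rows, each a list of 7 numbers: the shift along the tool's x, y, z in mm, then the turn, a rotation vector about the tool's x, y, z in degrees, then the opening, from -1 (shut) to 1 (fully open). In form: [[[dx, dy, dz, rx, ry, rz, grip], ...]]. A call has 1 to 20 rows; each row shifts and turns the commanded pose from where the row before left it, along the tool's axes as they then stand; what a row does not reach is not made up. A row lasts 1/12 s, in which the tool goes at most 41.7 mm and 7.16 degrees, less where a joint would pass 70% of its speed; a pose out of reach is approached as far as the arm can. A call with a gripper value outside its range is refused whole. The fingers move at their own pace and stop on an object; "grip_force" is the grip in N (left out, the last holds). Time passes only in rows, so rows that do not move let the fingers close. It gives the time, the measured TCP pose, the force and the opening at its end, in the units of the state.
- state(): the state, without advancing time (a new reading comes with each control period).
- read_camera(name): name is "scene" or "top" or "wrist"; returns the picture (384x512x3 uint8, blue, green, red); there is no depth.
- calibration(name): a dict with "fx", "fy", "cx", "cy" (pixels), "xyz" and "orientation" of the camera in the world. Camera axes: x right, y up, looking along -z (the intrinsics and any distortion apply to the point x, -y, -z); pixel columns grow to the right and rows downward; lengths in m; the calibration is good to about 2 mm. The wrist camera is an equidistant fisheye: a pixel r from the principal point sees the ray r / f radians off the axis. A picture is of the moment at which its call begins: read the wrist's pose just before it. calibration takes no time and is no camera call; for the wrist camera it gives the pose at the moment of the call.
- job_done(): hands the job in, once; it reports no verdict.
The state is a dict: "time_s": time; "joints": joint angles; "dq": joint speeds; "joint_torque": joint torques, N m; "position": TCP position; "orientation": TCP orientation; "contact_force": force on the tool from outside, world axes, zero at the start; "ft_torque": the same for the moment, N m; "opening": opening from 0.0 (shut) to 1.0 (fully open).
Only numpy, scipy, OpenCV 4.12 (cv2) and the standard library are available. Lean on these libraries where they do the work, as an engineer would, in place of code of your own. Each camera call takes 0.05 s, during which the arm holds its last target. There are 200 camera calls.

## Task

Tidy the washstand: pick the wash basket up off the grey mat by its handle and hang it level on both prongs of the chrome double hook, with the nail brush still inside. Then stand the blue soap dispenser upright in the middle of the freed mat, setting it down rather than dropping it. Do not knock the dispenser over, and leave the tumbler, soap dish, mouthwash and cream jar where they are.

Things in the scene. Friction and masses are not known exactly. Their poses are not given: they have to be found in the camera images.
- basket: Loose brown woven basket, open on top, 92 (x) by 142 (y) by 50 mm high, 0.28 kg, standing on the mat. Origin: centre of underside, z up. A rigid arched handle of 10 mm dark bar spans it along y at x = 0: legs at y = +-67.5 mm up to a level bar (straight for y within +-55 mm), centre line 130 mm above the underside. Opening between rim and bar: 75 mm high, 125 mm wide. Symmetric by half a turn.
- basket_grip (a point): Middle of the handle's top bar, on its centre line, 130 mm above the basket's underside; axes as the basket's. Here a light flat-sided wooden sleeve, 14 (x) by 50 (y) by 18 mm (z), is the place to grip (from above, fingers closing along the basket's x).
- nail_brush: Loose wooden nail brush, 36 by 85 by 26 mm, lying in the basket along its y axis. Origin: centre of its underside.
- stand: Fixed chrome double-hook stand. Origin on the counter below the hook seat, z up. Base plate 150 by 150 by 12 mm, centred at x = +45 mm. A 16 mm post at x = +90 mm carries a 10 mm crossbar along y (y = +-40 mm) at 190 mm height. From its ends two 8 mm prongs run towards -x at y = +-40 mm, falling to z = 170 mm at x = 0, then turn up to tips at x = -25 mm, z = 192 mm (top 198 mm, the highest part).
- hook_seat (a point): Where the middle of the handle bar (its centre line) lies once hung in the bends of both prongs: midway between them, 180 mm above the counter. Axes as the stand's: the hung bar lies along y, the tips point to -x. Enter from the -x side, prongs passing through the opening between handle bar and basket rim, bar above the tips, then lower it into the bends.
- dispenser: Loose blue soap dispenser with a white pump, about 0.25 kg: round body 56 mm across, straight sides up to 82 mm height, then a shoulder; collar 26 mm across to 96 mm; pump head to 109 mm with a short spout reaching 22 mm to the dispenser's -x. Origin: centre of its underside; z up.
- mat: Thin grey rectangular mat fixed on the counter, 130 (x) by 170 (y) by 4 mm. Origin: centre of its underside (on the counter); its top is 4 mm higher. The basket stands on it at the start.
- tumbler: Loose terracotta-red tumbler with toothbrushes, 72 mm across, cup 85 mm high, brushes up to 165 mm. Origin: centre of its underside. Leave alone.
- soap_dish: Loose white soap dish with a green bar of soap, 70 by 110 by 34 mm. Origin: centre of its underside. Leave alone.
- mouthwash: Loose green bottle, 60 mm across, 150 mm high. Origin: centre of its underside. Leave alone.
- cream_jar: Loose orange cream jar with a white cap, 64 mm across, 55 mm high. Origin: centre of its underside. Leave alone.

How it is judged:
By the outcome, as a careful person would: the job done as asked, in the order asked, and still so for the second after the job is handed in, with the robot touching nothing.
It also fails if it takes over 64 s, if anything falls off the work surface, if the arm or the gripper's body presses on something with over 40 N, if the wrist force passes 120 N, or if a joint passes its speed limit or range.

## Working session

There is one attempt and no reset: what is moved stays moved. The work goes in short steps, Python scripts to look and compute and a tool call to move; the robot and the scene stay as the last step left them, time stands still between calls to the robot, and variables do not carry over. Pictures are saved under pics/ and viewed, about 8 in all and at most 12, crops included, and the job is handed in when it is done.

Besides the shell and the picture viewer there is one more tool, called after "Request:" as name(argument=value, ...), one argument or row to a line, values as JSON. servo_tool: Moves the arm, as the interface text tells. Its arguments: {"type":"object","properties":{"targets":{"type":"array","items":{"type":"array","items":{"type":"array","items":{"type":"number"}}}},"grip_force":{"type":"number"}},"required":["targets"]}

```bash
mkdir -p pics; ls; cat > h.py <<'E'
from workcell import *
import numpy as np, cv2
from scipy.spatial.transform import Rotation as R
from scipy.optimize import least_squares
def shot(n,f):
    c=calibration(n); im=read_camera(n); cv2.imwrite(f'pics/{f}.png',im); np.save(f'pics/{f}.npy',c,allow_pickle=True); return im,c
def load(f): return cv2.imread(f'pics/{f}.png'), np.load(f'pics/{f}.npy',allow_pickle=True).item()
def ray(c,u,v,fish=False):
    x=(u-c['cx'])/c['fx']; y=(v-c['cy'])/c['fy']
    if fish:
        t=np.hypot(x,y); s=np.sin(t)/max(t,1e-9); d=np.array([x*s,-y*s,-np.cos(t)])
    else: d=np.array([x,-y,-1.])
    return np.array(c['xyz']), R.from_euler('xyz',c['orientation']).apply(d/np.linalg.norm(d))
def atz(c,u,v,z,fish=False):
    o,d=ray(c,u,v,fish); return o+d*(z-o[2])/d[2]
def tri(*rays):
    A=sum(np.eye(3)-np.outer(d,d) for o,d in rays); b=sum((np.eye(3)-np.outer(d,d))@o for o,d in rays)
    p=np.linalg.solve(A,b); return p,[1000*np.linalg.norm(np.cross(p-o,d)) for o,d in rays]
def proj(c,p,fish=False):
    q=R.from_euler('xyz',c['orientation']).inv().apply(np.array(p)-c['xyz']); q=q*[1,-1,-1]
    if fish:
        r=np.hypot(q[0],q[1]); t=np.arctan2(r,q[2]); k=t/max(r,1e-9); return c['cx']+c['fx']*q[0]*k,c['cy']+c['fy']*q[1]*k
    return c['cx']+c['fx']*q[0]/q[2],c['cy']+c['fy']*q[1]/q[2]
E
python3 - <<'E'
from h import *
a,ca=shot('top','top0'); b,cb=shot('scene','sc0'); w,cw=shot('wrist','w0')
for c in (ca,cb,cw): print(c)
print(state())
cv2.imwrite('pics/a_top.png',cv2.resize(a,(800,600),interpolation=cv2.INTER_CUBIC))
cv2.imwrite('pics/a_sc.png',cv2.resize(b,(800,600),interpolation=cv2.INTER_CUBIC))
E
```

```text
pics
{'fx': 389.497837620467, 'fy': 389.497837620467, 'cx': 261.7649679973716, 'cy': 191.39063097691883, 'xyz': array([ 0.46026242, -0.00371341,  1.49180916]), 'orientation': array([ 0.0791289 , -0.00523418, -1.5879035 ])}
{'fx': 445.96328407897835, 'fy': 445.96328407897835, 'cx': 260.342876237847, 'cy': 191.90808934985256, 'xyz': array([ 1.25183145, -0.56201499,  1.19086391]), 'orientation': array([0.70458488, 0.01321728, 0.87503016])}
{'fx': 297.3186396354542, 'fy': 297.3186396354542, 'cx': 252.25053499502607, 'cy': 187.04040008929442, 'xyz': array([ 0.30949245, -0.55036149,  0.371991  ]), 'orientation': array([-0.32641277,  0.00258727, -1.1909472 ])}
{'time_s': 0.15, 'joints': array([-1.30319883e+00,  2.17621942e-01,  1.61459772e+00,  3.89585220e-06,
        1.31131251e+00, -1.12168682e-01]), 'dq': array([-0.00033443, -0.00183066, -0.00322894, -0.00095737, -0.00258921,
        0.00035345]), 'joint_torque': array([ 4.22676601e-05, -3.97450590e+01, -3.04416275e+01, -2.62613048e-04,
        5.80565233e-03, -1.16363913e-05]), 'position': array([ 0.23156984, -0.57987196,  0.25222593]), 'orientation': array([-3.13966574e+00, -2.20837126e-04,  3.79764963e-01]), 'contact_force': array([-0.81299092, -0.1276917 ,  0.16042484]), 'ft_torque': array([-0.02190786,  0.00142265,  0.00103245]), 'opening': 0.9990856473492065}
```

View pics/a_top.png

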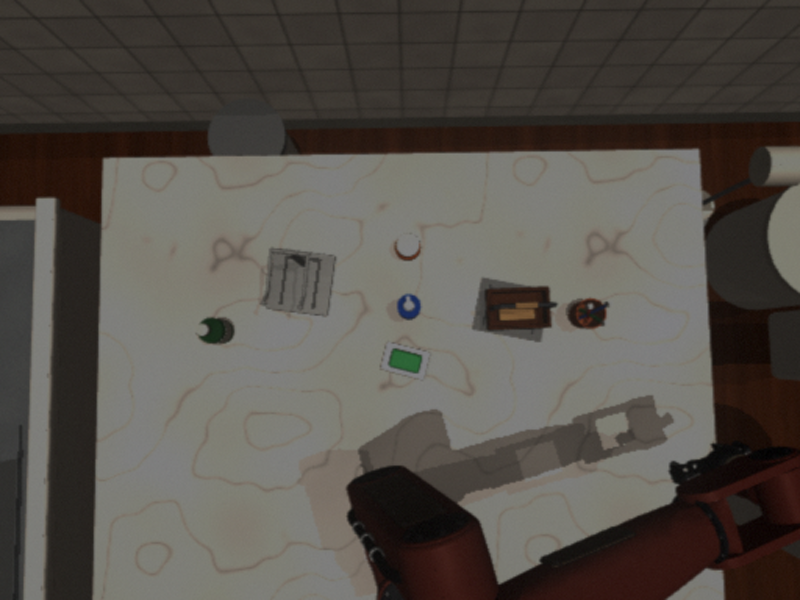

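View pics/a_sc.png

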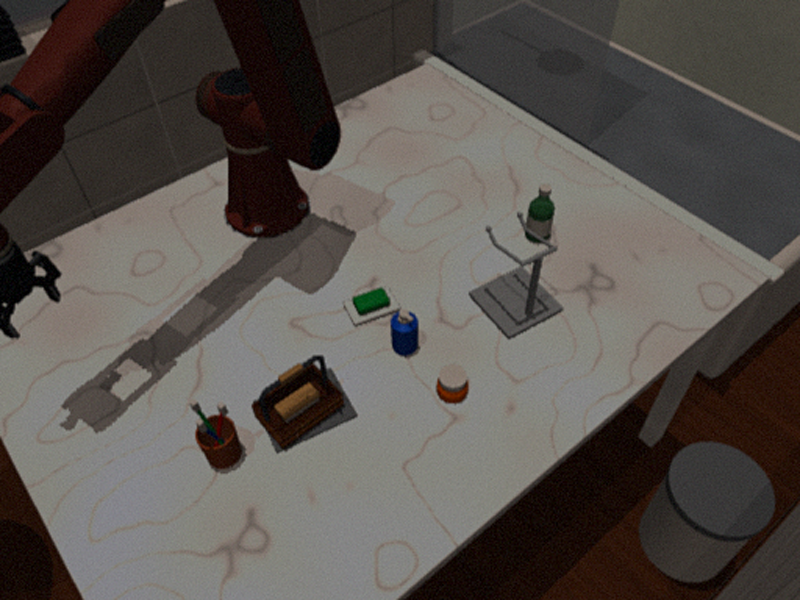

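The top view shows the basket at about (517,308), the mat tilted beneath it, the dispenser at (408,305) and the stand at (300,282) with its post towards +x. In the scene view the basket is at (300,400), the dispenser at (404,333) and the stand at (520,260). Next I enlarge these areas.

```bash
python3 - <<'E'
from h import *
a,_=load('top0'); b,_=load('sc0')
def tile(im,u0,v0,w,h):
    t=cv2.resize(im[v0:v0+h,u0:u0+w],(400,300),interpolation=cv2.INTER_CUBIC)
    return np.clip(t*1.8,0,255).astype(np.uint8)
m=np.vstack([np.hstack([tile(a,300,170,80,60),tile(a,160,150,80,60)]),np.hstack([tile(b,150,220,100,75),tile(b,292,125,120,90)])])
cv2.imwrite('pics/m1.png',m)
E
```

```text
(no output)
```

View pics/m1.png

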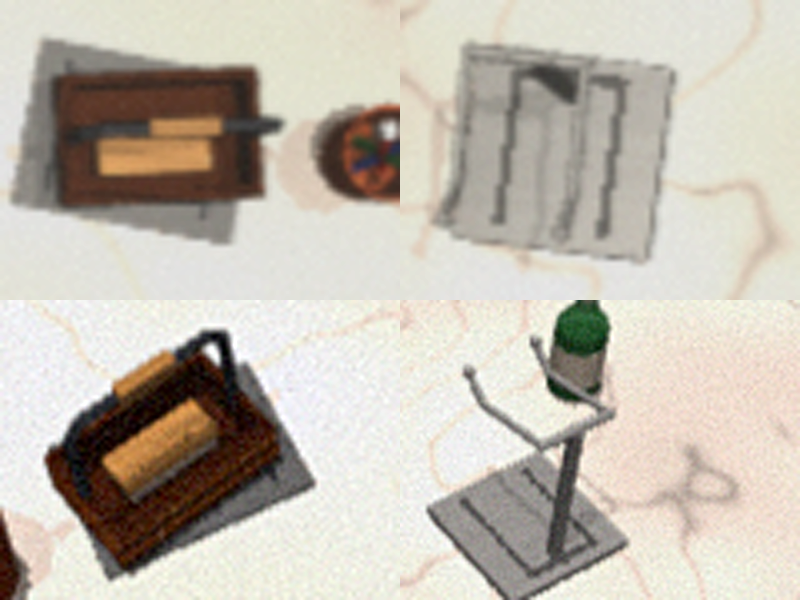

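The crops show, in the top view, the sleeve centre near (187,127) of its tile and the mat corners at (45,40), (12,205) and (232,244). The prongs run from (462,52) and (588,62) down to tips at (447,220) and (565,238). In the scene view the sleeve is near (146,374), and the prong tips are at (468,372) and (536,342).

```bash
python3 - <<'E'
from h import *
_,ca=load('top0'); _,cb=load('sc0')
f=lambda u,v,s,u0,v0:((u+.5)/s-.5+u0,(v+.5)/s-.5+v0)
TB=lambda u,v:f(u,v,5,300,170); TS=lambda u,v:f(u-400,v,5,160,150)
SB=lambda u,v:f(u,v-300,4,150,220); SS=lambda u,v:f(u-400,v-300,10/3,292,125)
T=lambda n,t,s:print(n,*[np.round(x,4) for x in tri(ray(ca,*t),ray(cb,*s))])
T('sleeve',TB(187,127),SB(146,374))
T('tip+y',TS(447,220),SS(536,342)); T('tip-y',TS(565,238),SS(468,372))
T('bar+y',TS(463,53),SS(612,412)); T('bar-y',TS(586,63),SS(543,445))
for p in [(68,133),(283,125)]: print('handle end',atz(ca,*TB(*p),.13))
for p in [(150,127),(223,126)]: print('sleeve end',atz(ca,*TB(*p),.134))
for p in [(55,75),(258,68),(265,195),(62,207)]: print('rim',atz(ca,*TB(*p),.054))
for p in [(45,40),(12,205),(232,244)]: print('mat top',atz(ca,*TB(*p),.004))
for p in [(315,487),(110,580),(250,365)]: print('mat sc',atz(cb,*SB(*p),.004))
for p in [(675,70),(645,262)]: print('plate top',atz(ca,*TS(*p),.012))
for p in [(428,510),(545,455),(628,545),(515,601)]: print('plate sc',atz(cb,*SS(*p),.012))
# others from 800x600 pics
g=lambda u,v:f(u,v,1.5625,0,0)
T('disp head',g(408,297),g(404,314))
print('disp',atz(ca,*g(408,306),.09),atz(cb,*g(404,350),0))
for n,p,z in [('dish',(405,360),.03),('jar',(407,246),.055),('mouth',(206,329),.14),('tumb',(588,313),.085)]: print(n,atz(ca,*g(*p),z))
E
```

```text
sleeve [ 0.5512 -0.273   0.1398] [1.6905 1.6905]
tip+y [0.5628 0.3002 0.1912] [2.7198 2.7198]
tip-y [0.5492 0.2213 0.1902] [2.3613 2.3613]
bar+y [0.6751 0.2893 0.1874] [1.2848 1.2848]
bar-y [0.6659 0.2053 0.1927] [1.0496 1.0496]
handle end [ 0.54818603 -0.19272436  0.13      ]
handle end [ 0.5512811  -0.34387414  0.13      ]
sleeve end [ 0.55117083 -0.24967934  0.134     ]
sleeve end [ 0.5510161  -0.30081936  0.134     ]
rim [ 0.59637725 -0.19480798  0.054     ]
rim [ 0.5990939  -0.34580817  0.054     ]
rim [ 0.50475406 -0.34765988  0.054     ]
rim [ 0.49844236 -0.19733299  0.054     ]
mat top [ 0.62826741 -0.19448966  0.004     ]
mat top [ 0.50194386 -0.16589709  0.004     ]
mat top [ 0.46936959 -0.33308367  0.004     ]
mat sc [ 0.63337527 -0.19355517  0.004     ]
mat sc [ 0.59828088 -0.35686785  0.004     ]
mat sc [ 0.50909978 -0.16506914  0.004     ]
plate top [0.68724081 0.16535023 0.012     ]
plate top [0.54038782 0.18924519 0.012     ]
plate sc [0.54762803 0.18645351 0.012     ]
plate sc [0.57223367 0.3362783  0.012     ]
plate sc [0.7152636  0.30953849 0.012     ]
plate sc [0.69123661 0.17012517 0.012     ]
disp head [ 0.5713 -0.0138  0.1216] [4.8015 4.8015]
disp [ 0.55588104 -0.0097115   0.09      ] [ 0.56660124 -0.01875409  0.        ]
dish [ 0.43073015 -0.00060598  0.03      ]
jar [ 0.7017031  -0.00990605  0.055     ]
mouth [0.50889631 0.43889039 0.14      ]
tumb [ 0.53297005 -0.42669736  0.085     ]
```

Request:
servo_tool(
  targets=[
    [[0,0,0,0,0,-6.92,1],[0,0,0,0,0,-6.92,1],[0,0,0,0,0,-6.92,1],[0,0,0,0,0,-6.92,1],[0,0,0,0,0,-6.92,1],[0,0,0,0,0,-6.92,1],[0,0,0,0,0,-6.92,1],[0,0,0,0,0,-6.92,1],[0,0,0,0,0,-6.92,1],[0,0,0,0,0,-6.92,1]],
  ],
)

```text
time_s: 0.98
position: [0.2316, -0.5801, 0.2527]
orientation: [-3.141, -0.001, 1.594]
contact_force: [-0.6, 1.2, 1.0]
opening: 1.0
```

Request:
servo_tool(
  targets=[
    [[15,16,0,0,0,0,1],[15,16,0,0,0,0,1],[15,16,0,0,0,0,1],[15,16,0,0,0,0,1],[15,16,0,0,0,0,1],[15,16,0,0,0,0,1],[15,16,0,0,0,0,1],[15,16,0,0,0,0,1],[15,16,0,0,0,0,1],[15,16,0,0,0,0,1],[15,16,0,0,0,0,1],[15,16,0,0,0,0,1],[15,16,0,0,0,0,1],[15,16,0,0,0,0,1],[15,16,0,0,0,0,1],[15,16,0,0,0,0,1],[15,16,0,0,0,0,1],[15,16,0,0,0,0,1],[15,16,0,0,0,0,1],[15,16,0,0,0,0,1]],
  ],
)

```text
time_s: 2.65
position: [0.5471, -0.2741, 0.2528]
orientation: [-3.141, -0.0, 1.588]
contact_force: [-0.3, -0.0, 0.5]
opening: 0.997
```

```bash
python3 - <<'E'
from h import *
w,c=shot('wrist','w1'); s=state(); print(c,s['time_s'],s['position'],np.degrees(s['orientation']))
m=cv2.resize(w,(800,600),interpolation=cv2.INTER_CUBIC); cv2.imwrite('pics/w1b.png',np.clip(m*1.6,0,255).astype(np.uint8))
E
```

```text
{'fx': 297.3186396354542, 'fy': 297.3186396354542, 'cx': 252.25053499502607, 'cy': 187.04040008929442, 'xyz': array([ 0.54680625, -0.1924314 ,  0.37273524]), 'orientation': array([-0.32613963,  0.00041022,  0.01686178])} 2.7 [ 0.54971184 -0.27117835  0.25286622] [ 1.79864432e+02 -1.78483862e-01  9.10965830e+01]
```

View pics/w1b.png

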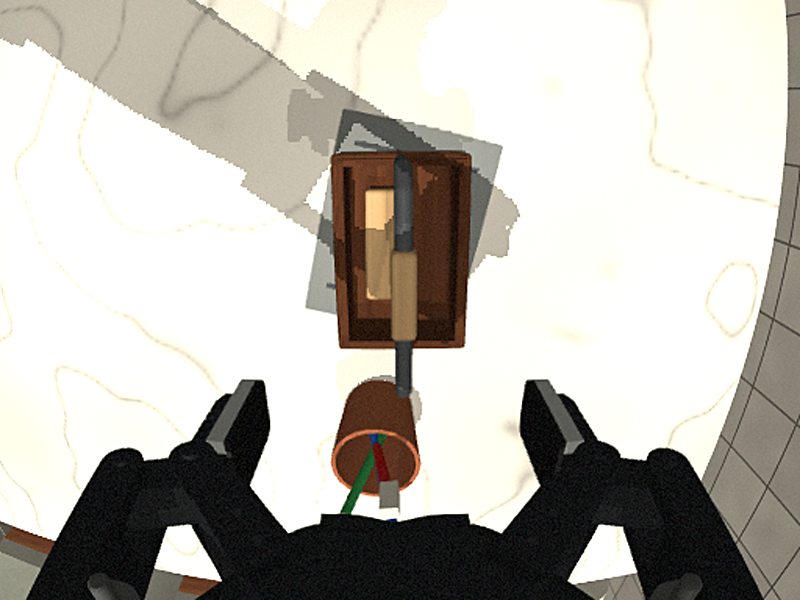

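The wrist view shows the sleeve spanning (391–417, 252–341), centre about (404,296), and the handle from (403,157) to (403,394). The fingers are centred near x=393. Mat corners show at (343,110), (502,147) and (306,307).

```bash
python3 - <<'E'
from h import *
_,c=load('w1'); _,ca=load('top0'); _,cb=load('sc0')
g=lambda u,v:((u+.5)/1.5625-.5,(v+.5)/1.5625-.5)
for p in [(404,252),(404,341),(404,296)]: print('sleeve',atz(c,*g(*p),.143,True))
for p in [(403,157),(403,394)]: print('handle',atz(c,*g(*p),.134,True))
for p in [(332,153),(470,153),(465,347),(341,347)]: print('rim',atz(c,*g(*p),.054,True))
for p in [(343,110),(502,147),(306,307)]: print('mat',atz(c,*g(*p),.004,True))
f=lambda u,v,s,u0,v0:((u+.5)/s-.5+u0,(v+.5)/s-.5+v0)
rt=ray(ca,*f(187,127,5,300,170)); rw=ray(c,*g(404,296),True); rs=ray(cb,*f(146,73,4,150,220))
print(tri(rt,rw),tri(rw,rs),tri(rt,rw,rs))
E
```

```text
sleeve [ 0.55252371 -0.24828974  0.143     ]
sleeve [ 0.55369295 -0.29782574  0.143     ]
sleeve [ 0.55306686 -0.27195326  0.143     ]
handle [ 0.55119466 -0.20056582  0.134     ]
handle [ 0.55425853 -0.33692096  0.134     ]
rim [ 0.50436534 -0.20079952  0.054     ]
rim [ 0.59831399 -0.19894594  0.054     ]
rim [ 0.6031417  -0.34322223  0.054     ]
rim [ 0.50856286 -0.34468323  0.054     ]
mat [ 0.50621641 -0.16787376  0.004     ]
mat [ 0.632132   -0.19367181  0.004     ]
mat [ 0.47315263 -0.3315155   0.004     ]
(array([ 0.55241167, -0.27755398,  0.12581141]), [np.float64(1.1678426347906903), np.float64(1.1678426347907007)]) (array([ 0.5531972 , -0.27198966,  0.14247589]), [np.float64(0.180339587941045), np.float64(0.18033958794119953)]) (array([ 0.55198517, -0.27270372,  0.1414996 ]), [np.float64(2.2212451396483495), np.float64(1.145175419949006), np.float64(1.3031903817517125)])
```

Request:
servo_tool(
  targets=[
    [[0,3,15,0,0,0,1],[0,0,15,0,0,0,1],[0,0,15,0,0,0,1],[0,0,15,0,0,0,1],[0,0,15,0,0,0,1],[0,0,15,0,0,0,1],[0,0,10,0,0,0,1],[0,0,8,0,0,0,1],[0,0,5,0,0,0,1],[0,0,3,0,0,0,1],[0,0,0,0,0,0,1]],
  ],
)

```text
time_s: 3.62
position: [0.5496, -0.2751, 0.137]
orientation: [-3.141, -0.0, 1.588]
contact_force: [0.3, 0.5, -1.0]
opening: 0.999
```

Request:
servo_tool(
  targets=[
    [[0,0,0,0,0,0,-1],[0,0,0,0,0,0,-1],[0,0,0,0,0,0,-1],[0,0,0,0,0,0,-1],[0,0,0,0,0,0,-1],[0,0,0,0,0,0,-1],[0,0,0,0,0,0,-1],[0,0,0,0,0,0,-1],[0,0,0,0,0,0,-1],[0,0,0,0,0,0,-1]],
  ],
  grip_force=70,
)

```text
time_s: 4.45
position: [0.55, -0.2753, 0.1376]
orientation: [3.141, 0.0, 1.588]
contact_force: [0.7, -0.1, -1.0]
opening: 0.151
```

Request:
servo_tool(
  targets=[
    [[0,0,-3,0,0,0,-1],[0,0,-5,0,0,0,-1],[0,0,-8,0,0,0,-1],[0,0,-12,0,0,0,-1],[0,0,-14,0,0,0,-1],[0,0,-14,0,0,0,-1],[0,0,-14,0,0,0,-1],[0,0,-14,0,0,0,-1],[0,0,-14,0,0,0,-1],[0,0,-14,0,0,0,-1],[0,0,-14,0,0,0,-1],[0,0,-12,0,0,0,-1],[0,0,-8,0,0,0,-1],[0,0,-4,0,0,0,-1],[0,0,0,0,0,0,-1]],
  ],
)

```text
time_s: 5.7
position: [0.5501, -0.2754, 0.2887]
orientation: [3.14, 0.001, 1.588]
contact_force: [-0.0, -0.0, -3.4]
opening: 0.151
```

```bash
python3 - <<'E'
from h import *
w,c=shot('wrist','w2'); s=state(); print(c['xyz'],s['time_s'],s['position'],np.degrees(s['orientation']),s['contact_force'],s['opening'],s['joints'])
a,_=shot('top','top1'); b,_=shot('scene','sc1')
def tile(im,u0,v0,w,h,k=1.8):
    t=cv2.resize(im[v0:v0+h,u0:u0+w],(400,300),interpolation=cv2.INTER_CUBIC)
    return np.clip(t*k,0,255).astype(np.uint8)
m=np.vstack([np.hstack([tile(w,0,0,512,384,1.4),tile(w,150,80,200,150,1.4)]),np.hstack([tile(a,290,160,100,75),tile(b,130,160,160,120)])])
cv2.imwrite('pics/m2.png',m)
E
```

```text
[ 0.54955692 -0.19353031  0.40847995] 5.75 [ 0.5497221  -0.27513449  0.28750149] [1.79984622e+02 8.94869887e-03 9.09583330e+01] [-1.01244408 -0.21094343 -2.69574468] 0.14981628549575104 [-5.78173814e-01  1.69590897e-01  1.60383431e+00  2.15029656e-05
  1.36785763e+00 -5.94904232e-01]
```

View pics/m2.png

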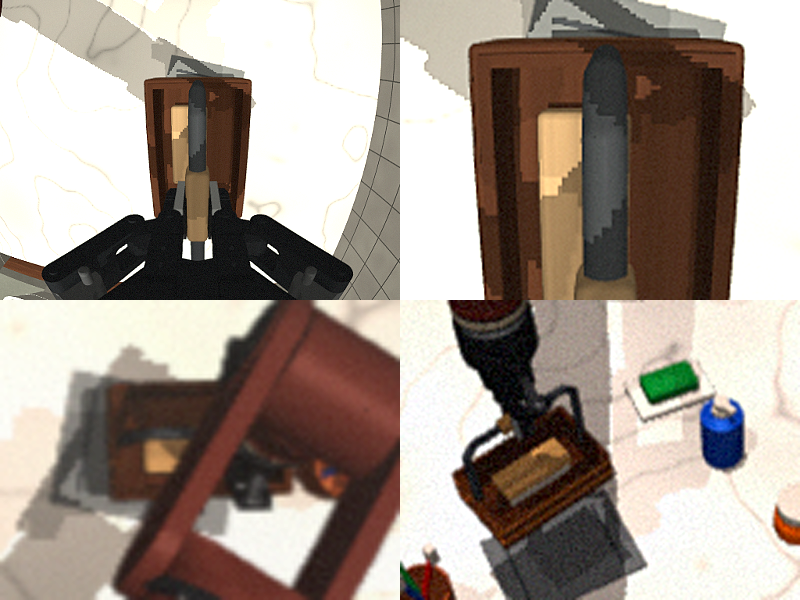

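The basket is held level at bar height, with the brush inside, and is aligned with the tool. I carry it to the -x side of the hooks.

Request:
servo_tool(
  targets=[
    [[0,0,0,0,0,1,-1],[0,0,0,0,0,2,-1],[0,0,0,0,0,3,-1],[2,-1,0,0,0,3,-1],[6,-2,0,0,0,1,-1],[10,-3,0,0,0,0,-1],[14,-5,0,0,0,0,-1],[16,-5,0,0,0,0,-1],[16,-5,0,0,0,0,-1],[16,-5,0,0,0,0,-1],[16,-5,0,0,0,0,-1],[16,-5,0,0,0,0,-1],[16,-5,0,0,0,0,-1],[16,-5,0,0,0,0,-1],[16,-5,0,0,0,0,-1],[16,-5,0,0,0,0,-1],[16,-5,0,0,0,0,-1],[16,-5,0,0,0,0,-1],[16,-5,0,0,0,0,-1],[16,-5,0,0,0,0,-1]],
  ],
)

```text
time_s: 7.52
position: [0.5113, -0.0242, 0.2875]
orientation: [3.141, -0.0, 1.414]
contact_force: [-0.3, -0.5, -3.8]
opening: 0.148
```

Request:
servo_tool(
  targets=[
    [[16,-5,0,0,0,0,-1],[16,-5,0,0,0,0,-1],[16,-5,0,0,0,0,-1],[16,-5,0,0,0,0,-1],[16,-5,0,0,0,0,-1],[16,-6,0,0,0,0,-1],[16,-6,0,0,0,0,-1],[16,-6,0,0,0,0,-1],[16,-6,0,0,0,0,-1],[16,-6,0,0,0,0,-1],[16,-6,0,0,0,0,-1],[16,-6,0,0,0,0,-1],[16,-6,0,0,0,0,-1],[12,-4,0,0,0,0,-1],[9,-3,0,0,0,0,-1],[5,-2,0,0,0,0,-1],[3,-1,0,0,0,0,-1],[0,0,0,0,0,0,-1],[0,0,0,0,0,0,-1]],
  ],
)

```text
time_s: 9.1
position: [0.4674, 0.2205, 0.2873]
orientation: [3.141, 0.001, 1.413]
contact_force: [0.8, 0.1, -3.4]
opening: 0.152
```

```bash
python3 - <<'E'
from h import *
w,c=shot('wrist','w3'); s=state(); print(c['xyz'],c['orientation'],s['time_s'],s['position'],np.degrees(s['orientation']),s['contact_force'],s['opening'])
a,_=shot('top','top2'); b,_=shot('scene','sc2')
m=cv2.resize(w,(800,600),interpolation=cv2.INTER_CUBIC); cv2.imwrite('pics/w3b.png',np.clip(m*1.3,0,255).astype(np.uint8))
E
```

```text
[0.48143856 0.30130551 0.40709346] [-0.32721423 -0.00036209 -0.15792642] 9.15 [0.46747055 0.22032238 0.28723169] [1.79995964e+02 3.40976193e-02 8.09258399e+01] [ 0.39991406  0.14762084 -3.19805631] 0.15055734804960788
```

View pics/w3b.png

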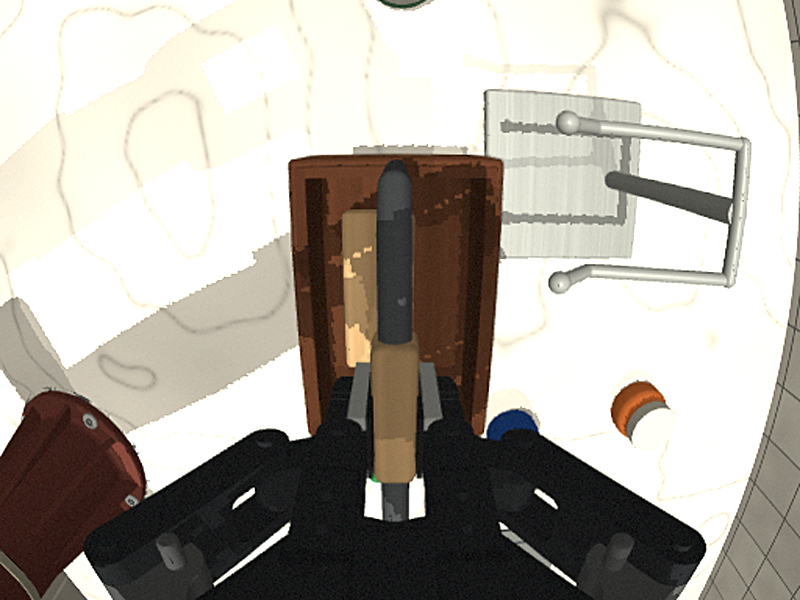

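Seen from near, the prong tips are at (569,122) and (560,282) and the crossbar ends at (744,143) and (730,282). The plate corners are at (487,90), (640,101) and (633,257); the basket is held straight with the brush in it.

```bash
python3 - <<'E'
from h import *
_,c=load('w3'); _,ca=load('top0'); _,cb=load('sc0')
g=lambda u,v:((u+.5)/1.5625-.5,(v+.5)/1.5625-.5)
f=lambda u,v,s,u0,v0:((u+.5)/s-.5+u0,(v+.5)/s-.5+v0)
P={}
for n,p,z in [('t+',(569,122),.192),('t-',(560,282),.192),('b+',(744,143),.19),('b-',(730,282),.19),('p',(487,90),.012),('p',(640,101),.012),('p',(633,257),.012),('handleend',(396,165),.284),('sleeve a',(395,341),.293),('sleeve b',(394,482),.293)]:
    P[n]=atz(c,*g(*p),z,True); print(n,P[n])
SS=lambda u,v:f(u-400,v-300,10/3,292,125)
print(tri(ray(c,*g(569,122),True),ray(cb,*SS(536,342))),tri(ray(c,*g(560,282),True),ray(cb,*SS(468,372))))
# fit stand pose on w3 alone
obj=np.array([[-.025,.04,.192],[-.025,-.04,.192],[.09,.04,.19],[.09,-.04,.19],[-.03,.075,.012],[.12,.075,.012],[.12,-.075,.012]])
px=np.array([g(*p) for p in [(569,122),(560,282),(744,143),(730,282),(487,90),(640,101),(633,257)]])
def res(q,h=obj):
    w=R.from_euler('z',q[2]).apply(h)+[q[0],q[1],0]
    return np.concatenate([np.array(proj(c,x,True))-y for x,y in zip(w,px)])
r=least_squares(res,[.58,.257,-.15],loss='soft_l1'); print(r.x,np.degrees(r.x[2]),np.round(res(r.x).reshape(-1,2),1))
E
```

```text
t+ [0.56525181 0.30052677 0.192     ]
t- [0.55379732 0.221554   0.192     ]
b+ [0.67862948 0.28544422 0.19      ]
b- [0.66873954 0.20356003 0.19      ]
p [0.56545084 0.33389393 0.012     ]
p [0.71055986 0.31570148 0.012     ]
p [0.69265683 0.16837584 0.012     ]
handleend [0.48086971 0.29482229 0.284     ]
sleeve a [0.47337034 0.24938908 0.293     ]
sleeve b [0.46512274 0.1994558  0.293     ]
(array([0.56512817, 0.30081999, 0.193007  ]), [np.float64(0.38307536390009855), np.float64(0.3830753639000323)]) (array([0.55292353, 0.22153434, 0.1931349 ]), [np.float64(0.6603510541897588), np.float64(0.6603510541898673)])
[ 0.58426472  0.257465   -0.13533425] -7.754081198279069 [[-0.4  0.1]
 [ 0.4  0.4]
 [ 0.2  0.5]
 [-0.4 -2.1]
 [-0.8 -1.4]
 [ 1.6  0. ]
 [ 0.2  0.9]]
```

Request:
servo_tool(
  targets=[
    [[4,0,2,0,0,-0.5,-1],[8,0,5,0,0,-0.5,-1],[10,0,8,0,0,0,-1],[10,0,10,0,0,0,-1],[8,0,10,0,0,0,-1],[6,0,10,0,0,0,-1],[3,0,9,0,0,0,-1],[0,0,6,0,0,0,-1],[0,0,4,0,0,0,-1],[0,0,0,0,0,0,-1]],
  ],
)

```text
time_s: 10.08
position: [0.4735, 0.2689, 0.2217]
orientation: [-3.139, 0.002, 1.43]
contact_force: [-1.1, -0.7, -3.7]
opening: 0.149
```

Request:
servo_tool(
  targets=[
    [[0,3,0,0,0,0,-1],[0,6,0,0,0,0,-1],[0,9,0,0,0,0,-1],[0,10,0,0,0,0,-1],[0,10,0,0,0,0,-1],[0,10,0,0,0,0,-1],[0,10,0,0,0,0,-1],[0,10,0,0,0,0,-1],[0,10,0,0,0,0,-1],[0,10,0,0,0,0,-1],[0,9,0,0,0,0,-1],[0,7,0,0,0,0,-1],[0,4,0,0,0,0,-1],[0,2,0,0,0,0,-1],[0,0,0,0,0,0,-1],[0,0,0,0,0,0,-1]],
  ],
)

```text
time_s: 11.42
position: [0.5829, 0.2541, 0.2232]
orientation: [-3.141, 0.0, 1.431]
contact_force: [-0.6, -0.1, -2.4]
opening: 0.148
```

```bash
python3 - <<'E'
from h import *
w,c=shot('wrist','w4'); s=state(); print(s['time_s'],s['position'],np.degrees(s['orientation']),s['contact_force'],s['opening'])
b,_=shot('scene','sc3')
t=np.clip(cv2.resize(b[60:240,230:410],(600,600),interpolation=cv2.INTER_CUBIC)*1.6,0,255).astype(np.uint8)
q=cv2.resize(w[:,100:],(200,186)); 
cv2.imwrite('pics/m4.png',np.hstack([t,np.vstack([cv2.resize(w[60:210,230:330],(200,300)),cv2.resize(w,(200,150)),np.zeros((150,200,3),np.uint8)])]))
E
```

```text
11.4667 [0.58275504 0.25413725 0.22321057] [-1.79961305e+02  5.93997174e-03  8.19748214e+01] [-0.89938063  0.11968163 -4.00324769] 0.15078357370368678
```

View pics/m4.png

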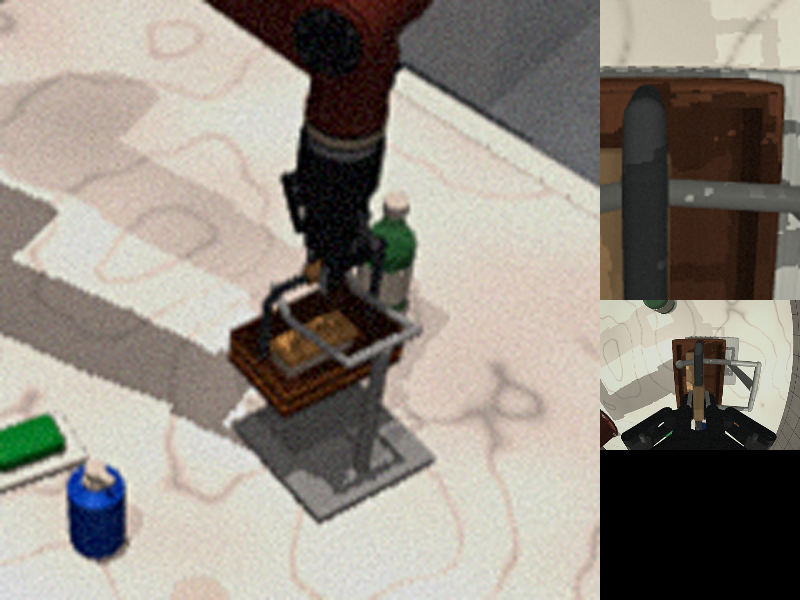

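Both prongs pass under the handle bar inside the opening, with the tips on the -x side. I lower the basket into the bends.

Request:
servo_tool(
  targets=[
    [[0,0,3,0,0,0,-1],[0,0,5,0,0,0,-1],[0,0,6,0,0,0,-1],[0,0,6,0,0,0,-1],[0,0,6,0,0,0,-1],[0,0,4,0,0,0,-1],[0,0,3,0,0,0,-1],[0,0,2,0,0,0,-1],[0,0,1,0,0,0,-1],[0,0,0,0,0,0,-1]],
  ],
)

```text
time_s: 12.35
position: [0.5832, 0.254, 0.1871]
orientation: [-3.141, 0.0, 1.43]
contact_force: [-0.6, -0.1, -2.6]
opening: 0.151
```

Request:
servo_tool(
  targets=[
    [[0,0,1,0,0,0,-1],[0,0,1,0,0,0,-1],[0,0,0,0,0,0,-1],[0,0,0,0,0,0,-1]],
  ],
)

```text
time_s: 12.68
position: [0.5832, 0.254, 0.1854]
orientation: [3.142, -0.0, 1.43]
contact_force: [-1.5, 1.0, -3.7]
opening: 0.152
```

Request:
servo_tool(
  targets=[
    [[0,0,1,0,0,0,-1],[0,0,1,0,0,0,-1],[0,0,0,0,0,0,-1],[0,0,0,0,0,0,-1]],
  ],
)

```text
time_s: 13.02
position: [0.5837, 0.2541, 0.1836]
orientation: [3.14, -0.001, 1.43]
contact_force: [1.0, 0.1, -2.2]
opening: 0.147
```

Request:
servo_tool(
  targets=[
    [[0,0,1,0,0,0,-1],[0,0,0.5,0,0,0,-1],[0,0,0,0,0,0,-1],[0,0,0,0,0,0,-1]],
  ],
)

```text
time_s: 13.35
position: [0.5843, 0.2541, 0.1829]
orientation: [3.139, -0.001, 1.43]
contact_force: [2.4, 0.4, 1.7]
opening: 0.151
```

Contact: upward force, plus a slight push towards +x from the tip side, so I nudge +x by 1.5 mm and settle.

Request:
servo_tool(
  targets=[
    [[0,1,0,0,0,0,-1],[0,0.5,0.5,0,0,0,-1],[0,0,0.5,0,0,0,-1],[0,0,0,0,0,0,-1],[0,0,0,0,0,0,-1]],
  ],
)

```text
time_s: 13.77
position: [0.5847, 0.2541, 0.1826]
orientation: [-3.141, -0.0, 1.43]
contact_force: [-1.5, -0.2, 7.5]
opening: 0.149
```

Request:
servo_tool(
  targets=[
    [[0,0,-0.5,0,0,0,-0.65],[0,0,0,0,0,0,-0.6],[0,0,0,0,0,0,-0.5],[0,0,0,0,0,0,-0.4],[0,0,0,0,0,0,-0.2],[0,0,0,0,0,0,0],[0,0,0,0,0,0,0],[0,0,0,0,0,0,0]],
  ],
)

```text
time_s: 14.43
position: [0.5847, 0.2538, 0.1812]
orientation: [-3.141, 0.0, 1.43]
contact_force: [0.7, -0.1, 0.2]
opening: 0.499
```

Request:
servo_tool(
  targets=[
    [[0,0,-3,0,0,0,0],[0,0,-6,0,0,0,0],[0,0,-10,0,0,0,0],[0,0,-15,0,0,0,0],[0,0,-20,0,0,0,0],[0,0,-20,0,0,0,0],[0,0,-15,0,0,0,0],[0,0,-8,0,0,0,0],[0,0,0,0,0,0,0]],
  ],
)

```text
time_s: 15.18
position: [0.5864, 0.2543, 0.2824]
orientation: [3.136, -0.003, 1.43]
contact_force: [-0.5, 0.3, 0.5]
opening: 0.503
```

```bash
python3 - <<'E'
from h import *
w,c=shot('wrist','w5'); s=state(); print(s['time_s'],s['position'],np.degrees(s['orientation']),s['contact_force'],s['opening'],s['joints'])
b,_=shot('scene','sc4')
t=np.clip(cv2.resize(b[110:230,280:400],(400,400),interpolation=cv2.INTER_CUBIC)*1.6,0,255).astype(np.uint8)
cv2.imwrite('pics/m5.png',np.hstack([t,cv2.resize(w,(400,300))]) if 0 else np.hstack([t,cv2.resize(w[20:320,100:400],(400,400))]))
E
```

```text
15.2333 [0.58548197 0.25406071 0.28028799] [ 1.79820863e+02 -8.43090260e-02  8.19602859e+01] [-1.03585095 -0.49865531  0.08315349] 0.5008296162396069 [2.99513976e-01 2.22497350e-01 1.55567328e+00 1.74092839e-07
 1.35996653e+00 4.39835721e-01]
```

View pics/m5.png

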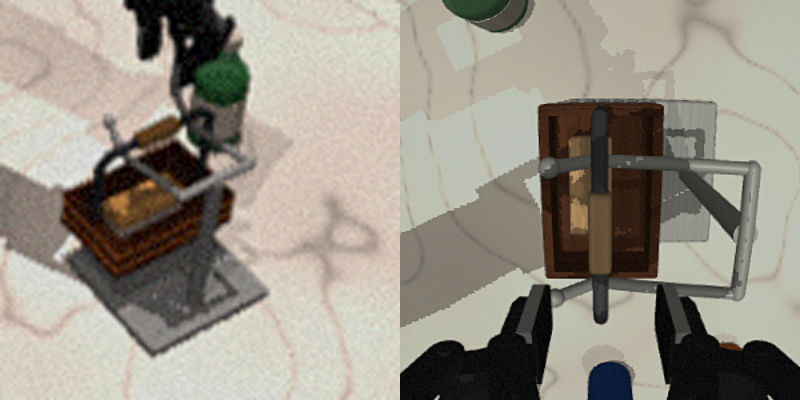

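The basket hangs level in both bends with the brush inside: both prongs cross under the bar at (600,160) and (600,285), tips on the -x side. Next is the dispenser.

Request:
servo_tool(
  targets=[
    [[-5,0,0,0,0,0,1],[-10,0,0,0,0,0,1],[-16,1,0,0,0,0,1],[-18,1,0,0,0,0,1],[-18,1,0,0,0,0,1],[-18,1,0,0,0,0,1],[-18,1,0,0,0,0,1],[-18,1,0,0,0,0,1],[-18,1,0,0,0,0,1],[-18,1,3,0,0,0,1],[-18,1,4,0,0,0,1],[-18,1,5,0,0,0,1],[-18,0,5,0,0,0,1],[-18,0,5,0,0,0,1],[-16,0,4,0,0,0,1],[-10,0,4,0,0,0,1],[-6,0,0,0,0,0,1],[0,0,0,0,0,0,1],[0,0,0,0,0,0,1]],
  ],
)

```text
time_s: 16.87
position: [0.558, -0.0062, 0.2483]
orientation: [-3.142, -0.0, 1.43]
contact_force: [0.1, 0.1, 0.6]
opening: 1.003
```

```bash
python3 - <<'E'
from h import *
w,c=shot('wrist','w6'); s=state(); print(s['time_s'],s['position'],np.degrees(s['orientation']),s['contact_force'],s['opening'])
m=cv2.resize(w,(800,600),interpolation=cv2.INTER_CUBIC); cv2.imwrite('pics/w6b.png',np.clip(m*1.3,0,255).astype(np.uint8))
E
```

```text
16.9167 [ 0.55824746 -0.00580032  0.24856874] [ 1.79975373e+02 -2.58133489e-02  8.19604513e+01] [-0.54116478 -0.3315524   0.76639805] 1.0014274365977587
```

View pics/w6b.png

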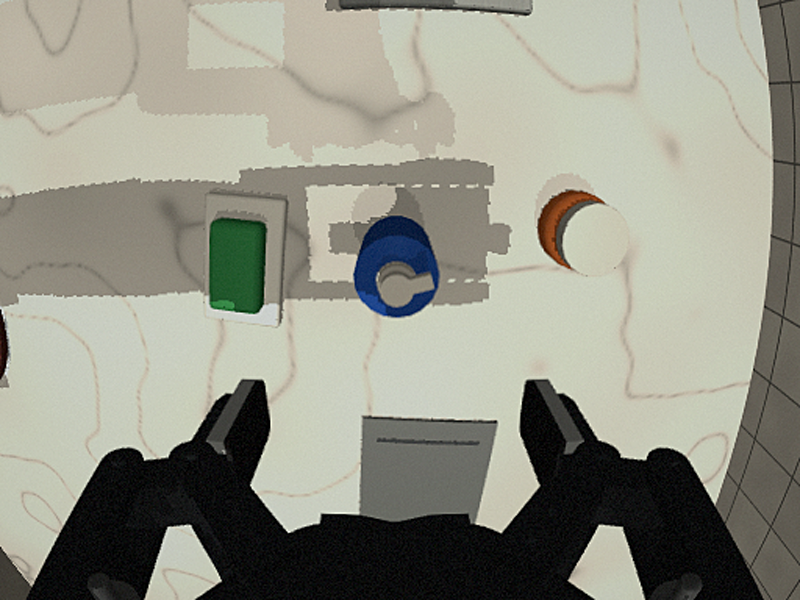

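The dispenser's shoulder circle is centred near (397,275) and its pump head near (397,284), with the spout to image right. The near mat edge runs from (362,417) to (497,421).

```bash
python3 - <<'E'
from h import *
_,c=load('w6'); _,ca=load('top0'); _,cb=load('sc0'); _,c3=load('w3')
g=lambda u,v:((u+.5)/1.5625-.5,(v+.5)/1.5625-.5)
for n,p,z in [('shoulder',(397,275),.082),('L',(354,275),.082),('R',(440,275),.082),('head',(397,284),.105),('m',(362,417),.004),('m',(497,421),.004)]: print(n,atz(c,*g(*p),z,True))
print('head/scene tri',tri(ray(c,*g(397,284),True),ray(cb,*g(404,314))))
E
```

```text
shoulder [ 0.56046828 -0.0096751   0.082     ]
L [ 0.53304831 -0.0057493   0.082     ]
R [ 0.58792708 -0.01353838  0.082     ]
head [ 0.56051391 -0.00842939  0.105     ]
m [ 0.50609589 -0.16492112  0.004     ]
m [ 0.63247577 -0.18975497  0.004     ]
head/scene tri (array([ 0.55953776, -0.00907775,  0.10548112]), [np.float64(1.2461642640842276), np.float64(1.2461642640841601)])
```

Request:
servo_tool(
  targets=[
    [[-3,3,5,0,0,0,1],[0,0,12,0,0,0,1],[0,0,18,0,0,0,1],[0,0,20,0,0,0,1],[0,0,20,0,0,0,1],[0,0,20,0,0,0,1],[0,0,18,0,0,0,1],[0,0,15,0,0,0,1],[0,0,12,0,0,0,1],[0,0,12,0,0,0,1],[0,0,10,0,0,0,1],[0,0,8,0,0,0,1],[0,0,6,0,0,0,1],[0,0,4,0,0,0,1],[0,0,1,0,0,0,1],[0,0,0,0,0,0,1]],
  ],
)

```text
time_s: 18.25
position: [0.5609, -0.0095, 0.0674]
orientation: [3.141, 0.0, 1.43]
contact_force: [0.3, 0.5, -0.2]
opening: 1.004
```

Request:
servo_tool(
  targets=[
    [[0,0,0,0,0,0,0.7],[0,0,0,0,0,0,0.5],[0,0,0,0,0,0,0.4],[0,0,0,0,0,0,0.3],[0,0,0,0,0,0,0.2],[0,0,0,0,0,0,0],[0,0,0,0,0,0,-0.3],[0,0,0,0,0,0,-0.3],[0,0,0,0,0,0,-0.3],[0,0,0,0,0,0,-0.3]],
  ],
  grip_force=40,
)

```text
time_s: 19.08
position: [0.5608, -0.0094, 0.068]
orientation: [3.142, -0.0, 1.431]
contact_force: [-2.5, 0.3, 6.2]
opening: 0.644
```

Request:
servo_tool(
  targets=[
    [[0,0,-2,0,0,0,-0.3],[0,0,-4,0,0,0,-0.3],[0,0,-8,0,0,0,-0.3],[0,0,-12,0,0,0,-0.3],[0,0,-14,0,0,0,-0.3],[0,0,-12,0,0,0,-0.3],[0,0,-8,0,0,0,-0.3],[0,0,-5,0,0,0,-0.3],[0,0,0,0,0,0,-0.3]],
  ],
)

```text
time_s: 19.83
position: [0.5619, -0.0096, 0.1343]
orientation: [3.138, 0.0, 1.431]
contact_force: [1.2, -0.0, -2.4]
opening: 0.641
```

Request:
servo_tool(
  targets=[
    [[-4,0,0,0,0,0,-0.3],[-8,1,0,0,0,0,-0.3],[-12,1,0,0,0,0,-0.3],[-16,2,0,0,0,0,-0.3],[-18,2,0,0,0,0,-0.3],[-18,2,0,0,0,0,-0.3],[-18,2,0,0,0,0,-0.3],[-18,2,0,0,0,0,-0.3],[-18,2,0,0,0,0,-0.3],[-18,2,0,0,0,0,-0.3],[-18,2,0,0,0,0,-0.3],[-18,2,0,0,0,0,-0.3],[-18,2,0,0,0,0,-0.3],[-17,2,0,0,0,0,-0.3],[-14,2,0,0,0,0,-0.3],[-10,1,0,0,0,0,-0.3],[-6,1,0,0,0,0,-0.3],[-2,0,0,0,0,0,-0.3],[0,0,0,0,0,0,-0.3]],
  ],
)

```text
time_s: 21.42
position: [0.5531, -0.262, 0.132]
orientation: [-3.141, -0.0, 1.43]
contact_force: [-0.2, 0.8, -1.8]
opening: 0.642
```

```bash
python3 - <<'E'
from h import *
w,c=shot('wrist','w7'); s=state(); print(s['time_s'],s['position'],np.degrees(s['orientation']),s['contact_force'],s['opening'])
b,_=shot('scene','sc5'); t=np.clip(cv2.resize(b[170:290,140:300],(400,300),interpolation=cv2.INTER_CUBIC)*1.6,0,255).astype(np.uint8)
m=np.clip(cv2.resize(w[:,56:456],(600,576),interpolation=cv2.INTER_CUBIC)*1.3,0,255).astype(np.uint8)
o=np.zeros((576,800,3),np.uint8); o[:,:600]=m; o[:150,600:]=cv2.resize(t,(200,150)); cv2.imwrite('pics/m7.png',o)
E
```

```text
21.4667 [ 0.55312882 -0.26145098  0.13204844] [-1.79966532e+02 -4.06031231e-02  8.19622898e+01] [-0.4958429   1.30060849 -2.60740148] 0.6437565432372725
```

View pics/m7.png

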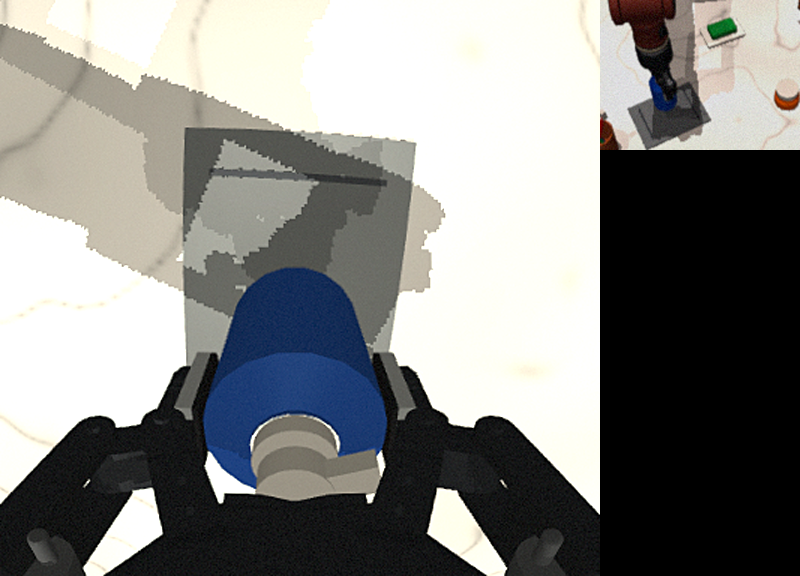

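The dispenser is held upright over the mat, with far mat corners at (184,128) and (416,143) and the shoulder centre near (295,420).

```bash
python3 - <<'E'
from h import *
_,c7=load('w7'); _,c1=load('w1'); _,c6=load('w6')
_,cb=load('sc0'); _,ca=load('top0')
k=lambda u,v:((u+.5)/1.5-.5+56,(v+.5)/1.5-.5)
g=lambda u,v:((u+.5)/1.5625-.5,(v+.5)/1.5625-.5)
f=lambda u,v,s,u0,v0:((u+.5)/s-.5+u0,(v+.5)/s-.5+v0)
print(atz(c7,*k(184,128),.004,True),atz(c7,*k(416,143),.004,True),'shoulder',atz(c7,*k(295,420),.1465,True))
A,B,C,D=[.065,.085],[-.065,.085],[-.065,-.085],[.065,-.085]
obs=[(c7,k(184,128),B,1),(c7,k(416,143),A,1),(c1,g(343,110),B,1),(c1,g(502,147),A,1),(c1,g(306,307),C,1),(c6,g(362,417),B,1),(c6,g(497,421),A,1),
(ca,f(12,205,5,300,170),B,0),(ca,f(45,40,5,300,170),A,0),(ca,f(232,244,5,300,170),C,0),(cb,f(110,280,4,150,220),D,0),(cb,f(315,187,4,150,220),A,0)]
def res(q,o=obs):
    r=[]
    for c,p,m,fi in o:
        w=R.from_euler('z',q[2]).apply([*m,.004])+[q[0],q[1],0]; r+=list(np.array(proj(c,w,bool(fi)))-p)
    return np.array(r)
for o in (obs,obs[:7],obs[7:]):
    r=least_squares(res,[.55,-.26,-.2],loss='soft_l1',args=(o,)); print(r.x,np.degrees(r.x[2]))
print(np.round(res(r.x).reshape(-1,2),1).tolist())
E
```

```text
[ 0.50560288 -0.16675632  0.004     ] [ 0.63271904 -0.19302883  0.004     ] shoulder [ 0.55485993 -0.25866745  0.1465    ]
[ 0.55208928 -0.26298282 -0.20284324] -11.62206177430845
[ 0.55230791 -0.26303234 -0.20150152] -11.545186413862043
[ 0.55022086 -0.26256564 -0.19784663] -11.335777171602974
[[-2.8, 0.2], [-2.5, -1.0], [-2.5, -1.1], [-1.1, -1.4], [-2.4, 1.1], [-1.8, 1.0], [-1.1, 1.4], [0.1, -0.3], [-0.7, -0.6], [0.0, -0.1], [-0.7, 0.1], [-0.1, -0.9]]
```

Request:
servo_tool(
  targets=[
    [[-2,-1,3,0,0,0,-0.3],[0,0,6,0,0,0,-0.3],[0,0,8,0,0,0,-0.3],[0,0,9,0,0,0,-0.3],[0,0,9,0,0,0,-0.3],[0,0,8,0,0,0,-0.3],[0,0,6,0,0,0,-0.3],[0,0,4,0,0,0,-0.3],[0,0,3,0,0,0,-0.3],[0,0,1,0,0,0,-0.3],[0,0,0,0,0,0,-0.3]],
  ],
)

```text
time_s: 22.43
position: [0.5521, -0.2638, 0.0752]
orientation: [-3.142, -0.0, 1.43]
contact_force: [0.3, -0.1, -2.5]
opening: 0.642
```

Request:
servo_tool(
  targets=[
    [[0,0,1,0,0,0,-0.3],[0,0,1,0,0,0,-0.3],[0,0,0,0,0,0,-0.3],[0,0,0,0,0,0,-0.3]],
  ],
)

```text
time_s: 22.77
position: [0.5521, -0.2638, 0.0736]
orientation: [3.141, 0.0, 1.43]
contact_force: [-0.1, 0.6, -2.1]
opening: 0.639
```

Request:
servo_tool(
  targets=[
    [[0,0,1,0,0,0,-0.3],[0,0,0.5,0,0,0,-0.3],[0,0,0,0,0,0,-0.3],[0,0,0,0,0,0,-0.3]],
  ],
)

```text
time_s: 23.1
position: [0.5522, -0.2638, 0.072]
orientation: [3.141, 0.0, 1.43]
contact_force: [-0.8, -0.5, -1.5]
opening: 0.641
```

Request:
servo_tool(
  targets=[
    [[0,0,0.5,0,0,0,-0.3],[0,0,0.3,0,0,0,-0.3],[0,0,0,0,0,0,-0.3]],
  ],
)

```text
time_s: 23.35
position: [0.5522, -0.2638, 0.072]
orientation: [-3.142, 0.0, 1.431]
contact_force: [-2.1, 1.3, 5.6]
opening: 0.64
```

Contact made (+5.6 N). Release, then rise straight up.

Request:
servo_tool(
  targets=[
    [[0,0,0,0,0,0,0.3],[0,0,0,0,0,0,0.4],[0,0,0,0,0,0,0.6],[0,0,0,0,0,0,0.8],[0,0,0,0,0,0,1],[0,0,0,0,0,0,1],[0,0,0,0,0,0,1]],
  ],
)

```text
time_s: 23.93
position: [0.552, -0.2637, 0.0708]
orientation: [-3.142, -0.0, 1.43]
contact_force: [0.2, -0.5, -0.8]
opening: 0.998
```

Request:
servo_tool(
  targets=[
    [[0,0,-3,0,0,0,1],[0,0,-6,0,0,0,1],[0,0,-10,0,0,0,1],[0,0,-14,0,0,0,1],[0,0,-18,0,0,0,1],[0,0,-20,0,0,0,1],[0,0,-20,0,0,0,1],[0,0,-20,0,0,0,1],[0,0,-20,0,0,0,1],[0,0,-18,0,0,0,1],[0,0,-14,0,0,0,1],[0,0,-8,0,0,0,1],[0,0,-3,0,0,0,1],[0,0,0,0,0,0,1]],
  ],
)

```text
time_s: 25.1
position: [0.5523, -0.2639, 0.2461]
orientation: [3.14, 0.001, 1.43]
contact_force: [-0.1, -0.1, 0.6]
opening: 0.996
```

```bash
python3 - <<'E'
from h import *
w,c=shot('wrist','w8'); s=state(); print(s['time_s'],s['position'],s['contact_force'],s['opening'])
b,_=shot('scene','sc6'); t=np.clip(cv2.resize(b[90:310,110:380],(400,326),interpolation=cv2.INTER_CUBIC)*1.6,0,255).astype(np.uint8)
m=np.clip(cv2.resize(w[40:360,90:410],(400,400),interpolation=cv2.INTER_CUBIC)*1.3,0,255).astype(np.uint8)
o=np.zeros((400,800,3),np.uint8); o[:,:400]=m; o[:326,400:]=t; cv2.imwrite('pics/m8.png',o)
E
```

```text
25.15 [ 0.55179643 -0.2635781   0.24475582] [-0.01095908 -0.14996036 -0.09066118] 0.9978917437891939
```

View pics/m8.png

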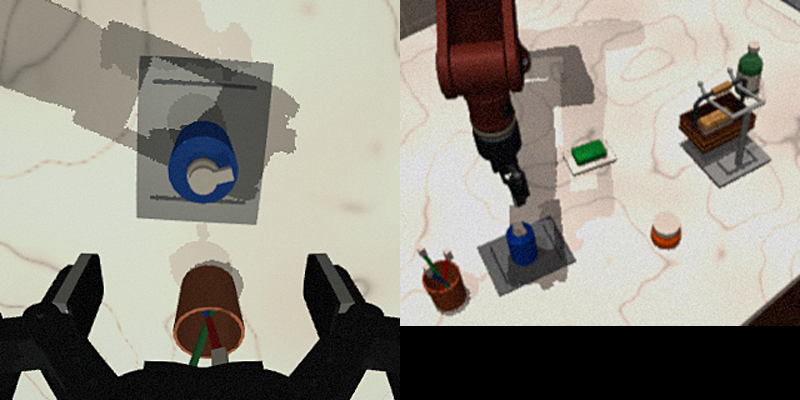

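The dispenser stands upright on the mat (shoulder about (203,167); mat corners (140,56), (273,65), (258,224), (137,218)), and the basket still hangs with its brush. One numeric check, then hand in.

```bash
python3 - <<'E'
from h import *
_,c=load('w8'); k=lambda u,v:((u+.5)/1.25-.5+90,(v+.5)/1.25-.5+40)
M=np.mean([atz(c,*k(*p),.004,True) for p in [(140,56),(273,65),(258,224),(137,218)]],0)
D=atz(c,*k(203,167),.086,True); print(M,D,1000*(D-M)[:2])
if np.hypot(*(D-M)[:2])<.01: print(job_done())
E
```

```text
[ 0.55299472 -0.26301909  0.004     ] [ 0.55394658 -0.26314144  0.086     ] [ 0.95186759 -0.12234579]
the job is handed in; nothing more can be done
None
```

I hung the basket on both prongs of the double hook with the nail brush inside. I then stood the dispenser upright in the middle of the mat and handed the job in at about 25 s.

- **Basket:** after release, the wrist and scene pictures showed it level in both bends, and the last scene picture still showed it hanging there.
- **Dispenser:** I lowered it until it touched (about 6 N) before opening the fingers. The last wrist picture put its centre about 1 mm from the mat's centre.
- **Other things:** by eye, the tumbler, soap dish, mouthwash and cream jar were where they started. I did not measure them again. The gripper was clear at 245 mm and reading no force.
- **Disagreement:** the fixed top and scene cameras put points up to about 5 mm apart. I relied on the close wrist views, which agreed with the heights given in the task.

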